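Park the frame rail behind the post

TASK

Put the cream rail away in the aluminium parking bay by pushing it along the bench with the fingertips, never gripping or lifting it: work its blue-capped end in behind the post first, then swing the other end in past the cheek, and push the rail fully home, flat against the back wall along its whole length. Leave the things standing or lying around it (blue bottle, jar, beaker, spatula) where they are.

Things in the scene. Friction and masses are not known exactly. Their poses are not given: they have to be found in the camera images.
- rail: loose cream bar (0.2 to 0.45 kg), 240 mm long, 26 wide, 22 tall, flat on the bench in front of the bay, right of the post. Origin: centre of its underside. y runs along it to the blue-capped end, x across it (away from the robot when parallel to the bay), z up. Slides with ordinary friction
- blue_end (a point): centre of the rail's blue-capped end face, 11 mm above its underside, 120 mm along the rail's +y from its origin
- grey_end (a point): centre of the rail's grey-capped end face, 11 mm above its underside, 120 mm along the rail's -y
- bay: fixed aluminium bay: back wall and two cheeks, open towards the robot; 26 mm high, walls 8 thick, floor = bench. Inside 280 mm long, 60 deep. Origin: on the bench, middle of the back wall's inner face; x points into the wall, away from the robot, y left along the wall, z up. Cheeks' inner faces at y = +140 and -140 mm, reaching out to x = -60 mm
- post: fixed upright white post with blue top, 40 mm diameter, 70 tall, in the left part of the bay's mouth: axis 70 to 74 mm before the back wall (50 to 54 mm gap behind it), 55 to 85 mm left of the bay's middle. The clear mouth right of it is shorter than the rail. Origin: its axis on the bench; axes parallel to the bay's
- blue_bottle: bystander, loose: small dark-blue bottle with black cap, 44 mm wide, 80 mm tall, just outside the bay's right cheek. Origin: centre of its underside. Leave it where it stands
- brown_jar: bystander, loose: brown glass jar with black cap, 48 mm wide, 55 mm tall, in front of and left of the post. Origin: centre of its underside. Leave it where it stands
- beaker: bystander, loose: open glass beaker, 66 mm wide, 85 mm tall, just outside the bay's left cheek. Origin: centre of its underside. Leave it where it stands
- spatula: bystander, loose: thin steel laboratory spatula, 150 mm long, 12 wide, 4 thick, lying on the bench behind the bay's back wall. Origin: on its underside. Leave it where it stands
Things that resemble listed ones, but are neither listed nor needed, are in the scene too. What is meant by the rail is not pink, and is the larger of those in its own colour. Leave any turquoise look-alike of the post alone.

How it is judged:
By the outcome, as a careful person would: the job done as asked, in the order asked, and still so for the second after the job is handed in, with the robot touching nothing.
It also fails if it takes over 72 s, if anything falls off the work surface, if the arm or the gripper's body presses on something with over 40 N, if the wrist force passes 120 N, or if a joint passes its speed limit or range.

ROBOT

A 7-joint arm with a two-finger parallel gripper is mounted at the origin on the work surface. World frame = base frame: x ahead of the robot, y to its left, z up, the work surface at z = 0. Lengths are in m, angles in rad, forces in N, time in s.
With the tool pointing down it reaches from about 0.4 to 0.85 m from the base axis. Payload 10.4 kg.
Tool frame: the origin (TCP) lies midway between the tips of the shut fingers; the grasp point (between the pads) lies 19 mm behind it; z points along the fingers, y is the line along which they close (so a half turn about z gives the same grasp; the last joint's range is limited). The gripper opens to 87 mm and grips with 3 to 60 N. Pads are 19 mm wide; open, the fingers measure 117 mm over their backs; the gripper's body (75 mm by 190 mm) begins 51 mm behind the grasp point.
Start: joints at [1.321, 0.332, -0.065, 1.46, 0.022, 1.35, -0.088], TCP at [0.141, -0.609, 0.223] pointing down, gripper open.
Joint ranges: [-2.6, 2.6], [-0.5, 2.12], [-1.47, 1.34], [0.16, 2.42], [-1.27, 4.41], [0.06, 2.06], [-2.6, 2.6]. Speed limits (rad/s): [2.22, 2.22, 2.79, 2.79, 3.14, 3.14, 3.14].

INTERFACE

Orientations are given as a unit quaternion [x, y, z, w].
In Python, from bench import r gives the robot as it stands.
- The arm moves only by the tool arm_command, never from a script. Its arguments are lists of equal length, an entry for each row: "xyz": the shift along the world's x, y, z in m, a list of three; "rot": the turn, a rotation vector about the world's x, y, z in rad, a list of three. In form: {"xyz": [[tx, ty, tz], ...], "rot": [[ax, ay, az], ...]}. A call has 1 to 20 rows; each row is the pose to reach, as a shift and turn from the pose commanded when the call began; what a row does not reach only later rows make up. A row lasts 1/12 s, in which the tool goes at most 41.7 mm and 7.16 degrees, less where a joint would pass 70% of its speed; a pose out of reach is approached as far as the arm can. A call with a gripper value outside its range is refused whole. "grip" is the opening, from 0 (shut) to 1 (fully open), set as the call begins (left out, the last holds). The fingers move at their own pace and stop on an object; "squeeze" is the grip in N (left out, the last holds). Time passes only in rows, so rows that repeat a pose let the fingers close. It gives the time, the measured TCP pose, the force, the opening and the grip force at its end, in the units of the state.
- r.read_state(): the state, without advancing time (a new reading comes with each control period).
- r.camera(name): name is "scene" or "top"; returns the picture (400x640x3 uint8, red, green, blue); there is no depth.
- r.camera_model(name): a dict with "fx", "fy", "cx", "cy" (pixels), "T" (4x4, takes a point from camera to world coordinates). Camera axes: x right, y up, looking along -z (the intrinsics and any distortion apply to the point x, -y, -z); pixel columns grow to the right and rows downward; lengths in m; the calibration is good to about 2 mm. A picture is of the moment at which its call begins. camera_model takes no time and is no camera call.
- r.close_job(): hands the job in; it is judged then, once.
Trained networks look in the newest picture that a camera, given by its name, has taken for a name from the list of things; names that differ only in an ending like _2 or _b are one class to them, and where a whole thing is asked for, a point or a joint stands for the part that bears it (a point fixed in the world has none). Each returns a list of dicts, best first, with "conf" (0 to 1); they miss things now and then, are a little off and sometimes report something else, mostly with a low value. They report only what shows in the picture. A call takes as long as a camera call. They do not tell look-alikes from the thing itself.
- r.look_for(label, camera): "at" ([x, y, z] in m, in the coordinates of the camera as it stood for that picture, good to about 4 mm: the middle of the surface that is visible of it).
- r.spot_point(label, camera): "at" ([x, y, z] in m, in the coordinates of the camera as it stood for that picture, good to about 4 mm: a listed point, or the origin of a listed thing).
The state is a dict: "time": time; "joint_positions": joint angles; "joint_vel": joint speeds; "joint_torque": joint torques, N m; "ee_pos": TCP position; "eef_rot": TCP orientation; "ft_force": force on the tool from outside, world axes, zero at the start; "torque": the same for the moment, N m; "width": finger opening in m; "grip_force": force on a finger pad.
Only numpy, scipy, OpenCV 4.12 (cv2) and the standard library are available. Lean on these libraries where they do the work, as an engineer would, in place of code of your own. Each camera call takes 0.05 s, during which the arm holds its last target. There are 200 camera calls.

## Working session

There is one attempt and no reset: what is moved stays moved. The work goes in short steps, Python scripts to look and compute and a tool call to move; the robot and the scene stay as the last step left them, time stands still between calls to the robot, and variables do not carry over. Pictures are saved under pics/ and viewed, at most 10 in all, crops included, and the job is handed in when it is done.

Besides the shell and the picture viewer there is one more tool, called as name(argument=value, ...) on one line, values as JSON. arm_command: Moves the arm, as the interface text tells. Its arguments: {"type":"object","properties":{"xyz":{"type":"array"},"rot":{"type":"array"},"grip":{"type":"number"},"squeeze":{"type":"number"}},"required":["xyz","rot"]}

```bash
mkdir -p pics; ls
cat > h.py <<'E'
from bench import r
import numpy as np, cv2
def w(cam,p):
    T=np.array(r.camera_model(cam)["T"]); return (T@np.r_[p,1])[:3]
def px(cam,P):
    m=r.camera_model(cam); c=np.linalg.inv(np.array(m["T"]))@np.r_[P,1]
    x,y,z=c[0],-c[1],-c[2]; return m["fx"]*x/z+m["cx"],m["fy"]*y/z+m["cy"]
def ray(cam,u,v,z):
    m=r.camera_model(cam);T=np.array(m["T"])
    d=T[:3,:3]@np.array([(u-m["cx"])/m["fx"],-(v-m["cy"])/m["fy"],-1]);o=T[:3,3]
    return o+d*(z-o[2])/d[2]
def save(cam,name,crop=None,s=1):
    im=r.camera(cam)
    o=im if crop is None else im[crop[1]:crop[3],crop[0]:crop[2]]
    cv2.imwrite("pics/"+name,cv2.resize(o[:,:,::-1],None,fx=s,fy=s,interpolation=cv2.INTER_CUBIC)); return im
E
python3 - <<'E'
from h import *
np.set_printoptions(precision=4,suppress=True)
for c in ["top","scene"]:
    print(c,{k:(np.array(v).round(3).tolist()) for k,v in r.camera_model(c).items()})
    save(c,c+"0.png")
    for l in ["rail","blue_end","grey_end","bay","post","blue_bottle","brown_jar","beaker","spatula"]:
        for d in r.spot_point(l,c)[:4]:
            p=w(c,d["at"]); print(c,l,round(d["conf"],2),p,np.round(px(c,p)))
print(r.read_state())
E
```

```text
pics
top {'fx': 415.812, 'fy': 415.812, 'cx': 319.02, 'cy': 202.696, 'T': [[-0.015, 0.997, -0.073, 0.482], [-0.999, -0.013, 0.034, -0.008], [0.033, 0.074, 0.997, 1.049], [0.0, 0.0, 0.0, 1.0]]}
top rail 0.92 [ 0.5365 -0.1211  0.0001] [350. 211.]
top rail 0.89 [ 0.3502 -0.1469 -0.0031] [362. 285.]
top rail 0.76 [ 0.3004 -0.3807 -0.0034] [454. 303.]
top rail 0.23 [0.601  0.042  0.0007] [285. 186.]
top blue_end 0.75 [ 0.5099 -0.0064  0.0149] [305. 222.]
top blue_end 0.62 [ 0.3838 -0.2938  0.0115] [421. 271.]
top blue_end 0.58 [ 0.3397 -0.0574  0.0066] [326. 291.]
top grey_end 0.85 [ 0.2233 -0.467   0.0095] [492. 335.]
top grey_end 0.69 [ 0.3552 -0.2353  0.0097] [398. 283.]
top grey_end 0.63 [ 0.5655 -0.2356  0.0126] [396. 199.]
top bay 0.57 [ 0.6735 -0.0361  0.002 ] [316. 158.]
top post 0.81 [0.7413 0.0466 0.0018] [283. 132.]
top post 0.52 [0.6011 0.0436 0.0009] [285. 186.]
top blue_bottle 0.63 [ 0.6577 -0.3301 -0.0005] [430. 163.]
top brown_jar 0.84 [0.5233 0.1141 0.0003] [257. 218.]
top beaker 0.87 [ 0.6423  0.1967 -0.005 ] [224. 171.]
top spatula 0.63 [ 0.7731 -0.0359  0.0016] [315. 1
[... 1038 characters left out ...]
scene brown_jar 0.94 [ 0.5226  0.1146 -0.0028] [372. 195.]
scene beaker 0.64 [0.639  0.196  0.0001] [406. 239.]
scene spatula 0.7 [ 0.7763 -0.0379 -0.0022] [299. 288.]
{'time': 1.0, 'joint_positions': array([ 1.3214,  0.3322, -0.0647,  1.4601,  0.0216,  1.3499, -0.0885]), 'joint_vel': array([-0.001 , -0.0009,  0.0016, -0.0015, -0.0012,  0.0007,  0.0013]), 'joint_torque': array([  0.0006, -62.3046,   0.0247, -39.0117,  -0.0611,   0.0317,
         0.    ]), 'ee_pos': array([ 0.1405, -0.609 ,  0.2226]), 'eef_rot': array([0.9936, 0.1132, 0.    , 0.0001]), 'ft_force': array([ 0.2636, -0.57  , -0.1636]), 'torque': array([-0.0301, -0.0078, -0.0142]), 'grip_force': 0.0, 'width': 0.08701120210074886}
```

Run:
```python
import cv2
im=cv2.imread("pics/top0.png")[90:350,200:520]
cv2.imwrite("pics/topc.png",cv2.resize(im,None,fx=2.3,fy=2.3,interpolation=cv2.INTER_CUBIC))
```

```text
(no output)
```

View pics/topc.png

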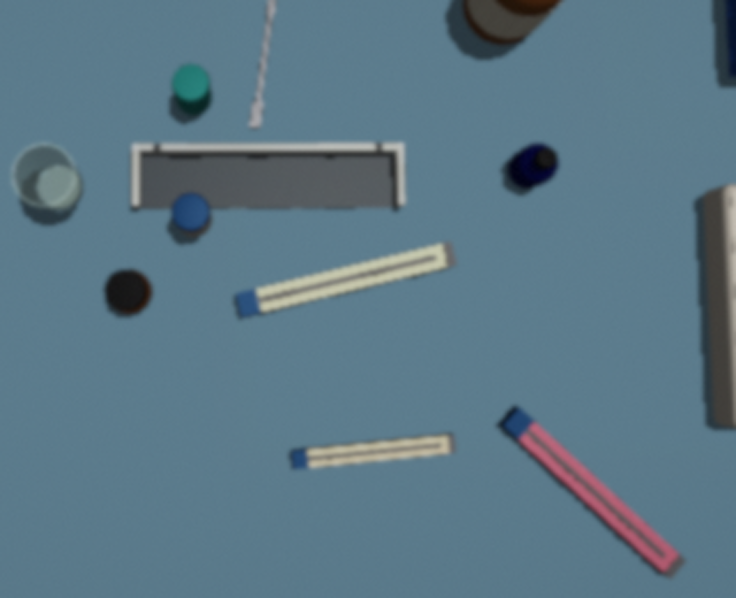

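View pics/scene0.png

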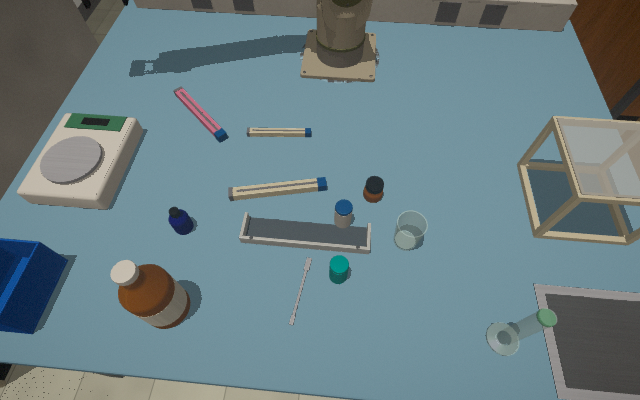

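Three rail-like bars in the top view are at (350,211) cream, (362,285) cream and (454,303) pink. The cream one at (350,211) is the longer of the creams (about 237 mm between its ends against about 180), and it lies in front of the bay, so it is the rail. The post is the blue-topped one at (285,186). The turquoise one at (283,132) is the look-alike.

```bash
cat >> h.py <<'E'
def bay():
    o=np.load("bay.npy"); return o  # x,y,yaw
def tobay(P):
    x,y,a=bay(); d=np.array(P)[:2]-[x,y]; return np.array([d[0]*np.cos(a)+d[1]*np.sin(a),-d[0]*np.sin(a)+d[1]*np.cos(a)])*1000
def railmask(im):
    hsv=cv2.cvtColor(im,cv2.COLOR_RGB2HSV); return hsv
E
python3 - <<'E'
from h import *
im=cv2.imread("pics/top0.png")
f=lambda u,v,z:ray("top",200+u/2.3-.28,90+v/2.3-.28,z).round(4)
print("bay outer corners",f(132,144,.026),f(405,144,.026),"tips",f(132,208,.026),f(400,208,.026), f(140,152,.026),f(397,152,.026))
print("post top",f(191,212,.07))
print("rail corners bl",f(235,294,.022),f(242,318,.022),"gr",f(449,242,.022),f(455,265,.022))
hsv=cv2.cvtColor(im,cv2.COLOR_BGR2HSV)
for p in [(350,205),(370,206),(308,222),(394,200),(290,150),(320,152),(400,240),(320,165)]: print(p,hsv[p[1],p[0]],im[p[1],p[0]])
s=cv2.imread("pics/scene0.png")
cv2.imwrite("pics/scenec.png",cv2.resize(s[160:270,160:440],None,fx=2.8,fy=2.8,interpolation=cv2.INTER_CUBIC))
E
```

```text
bay outer corners [0.684  0.1096 0.026 ] [ 0.6814 -0.1861  0.026 ] tips [0.6145 0.1099 0.026 ] [ 0.6114 -0.1789  0.026 ] [0.6752 0.1011 0.026 ] [ 0.6727 -0.1772  0.026 ]
post top [0.604  0.0445 0.07  ]
rail corners bl [0.5209 0.0007 0.022 ] [ 0.4951 -0.0065  0.022 ] gr [ 0.5742 -0.2321  0.022 ] [ 0.5491 -0.2379  0.022 ]
(350, 205) [ 93  37 146] [146 144 125]
(370, 206) [ 30  16 131] [123 131 131]
(308, 222) [106 167 125] [125  81  43]
(394, 200) [ 30  13 120] [114 120 120]
(290, 150) [100  83 141] [141 125  95]
(320, 152) [ 96  26 159] [159 156 143]
(400, 240) [100  89 141] [141 125  92]
(320, 165) [101  22  92] [92 89 84]
```

View pics/scenec.png

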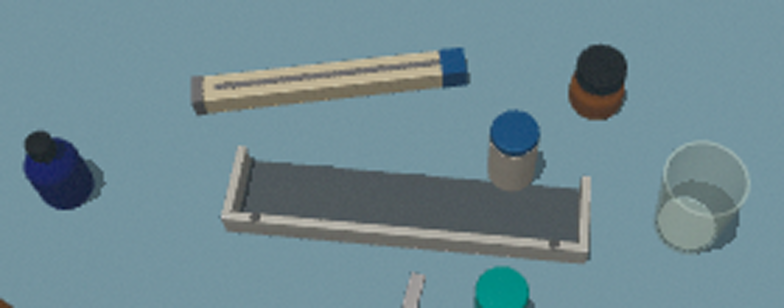

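The enlarged crop confirms it: the target rail runs from grey (200,95) to blue (455,68), in front of the bay, and the post has a blue top at (515,130). Next I go above the near side of the rail with the fingers shut.

arm_command(xyz=[[0.35,0.52,0],[0.35,0.52,0],[0.35,0.52,0],[0.35,0.52,0],[0.35,0.52,0],[0.35,0.52,0],[0.35,0.52,0],[0.35,0.52,0],[0.35,0.52,0],[0.35,0.52,0],[0.35,0.52,0],[0.35,0.52,0],[0.35,0.52,0],[0.35,0.52,0],[0.35,0.52,0],[0.35,0.52,0],[0.35,0.52,-0.05],[0.35,0.52,-0.09],[0.35,0.52,-0.12],[0.35,0.52,-0.12]], rot=[[0,0,-0.1],[0,0,-0.22],[0,0,-0.22],[0,0,-0.22],[0,0,-0.22],[0,0,-0.22],[0,0,-0.22],[0,0,-0.22],[0,0,-0.22],[0,0,-0.22],[0,0,-0.22],[0,0,-0.22],[0,0,-0.22],[0,0,-0.22],[0,0,-0.22],[0,0,-0.22],[0,0,-0.22],[0,0,-0.22],[0,0,-0.22],[0,0,-0.22]], grip=0)

```text
time: 2.67
ee_pos: [0.4862, -0.0885, 0.0964]
eef_rot: [1.0, 0.004, -0.005, -0.001]
ft_force: [-1.5, 0.6, 0.1]
width: 0.0002
grip_force: 0.0
```

```bash
cat >> h.py <<'E'
def rail(n=1):
    """rail pose near the given place from both nets: centre xy bay mm, yaw deg rel bay"""
    out=[]
    for c in ["top","scene"]:
        r.camera(c); q={}
        for l,z in [("rail",0),("blue_end",.011),("grey_end",.011)]:
            q[l]=[(d["conf"],tobay(w(c,d["at"])),w(c,d["at"])[2]) for d in r.spot_point(l,c)]
            for a in q[l]:
                if a[1][0]>-200 and a[0]>.3: print(c,l,round(a[0],2),a[1].round(1),round(a[2],3))
        for b in q["blue_end"]:
            for g in q["grey_end"]:
                d=b[1]-g[1]; L=np.hypot(*d)
                if 225<L<255 and b[1][0]>-210: print(c,"PAIR centre",((b[1]+g[1])/2).round(1),"yaw",np.degrees(np.arctan2(-d[0],d[1])).round(1),"L",L.round(1))
E
python3 - <<'E'
from h import *
np.save("bay.npy",[0.673,-0.037,np.radians(-0.5)])
rail(); print(r.read_state())
E
```

```text
scene rail 0.96 [-133.1  -84.8] 0.004
scene blue_end 0.75 [-163.9   28.7] 0.011
scene grey_end 0.64 [-110.2 -198.9] 0.016
scene grey_end 0.44 [-164.1   32. ] 0.011
scene PAIR centre [-137.1  -85.1] yaw 13.3 L 233.9
{'time': 3.0667, 'joint_positions': array([ 0.63459864,  0.21264729, -0.59827922,  1.90468112,  0.13769044,
        1.06162706, -1.58449102]), 'joint_vel': array([ 0.00012433,  0.00725208,  0.00213983,  0.01126972,  0.00334857,
       -0.00599347, -0.00307165]), 'joint_torque': array([-1.34971351e-02, -4.43351161e+01, -4.05130416e+00, -3.48740423e+01,
       -2.41550384e-02, -7.05873454e-02,  9.28966241e-03]), 'ee_pos': array([ 0.49160585, -0.08934072,  0.10431861]), 'eef_rot': array([9.99993577e-01, 3.26876243e-03, 1.35873855e-03, 5.61526119e-04]), 'ft_force': array([-0.35401727, -0.28893581,  0.49852028]), 'torque': array([ 0.03430588,  0.05037698, -0.01776341]), 'grip_force': 0.0, 'width': 0.0009385703182701731}
```

arm_command(xyz=[[0,0,-0.04],[0,0,-0.07],[0,0,-0.09],[0,0,-0.09],[0.006,0,-0.09],[0.012,0,-0.09],[0.018,0,-0.09],[0.024,0,-0.09],[0.03,0,-0.09],[0.036,0,-0.09],[0.042,0,-0.09],[0.048,0,-0.09],[0.054,0,-0.09],[0.06,0,-0.09],[0.066,0,-0.09],[0.066,0,-0.09]], rot=[[0,0,0],[0,0,0],[0,0,0],[0,0,0],[0,0,0],[0,0,0],[0,0,0],[0,0,0],[0,0,0],[0,0,0],[0,0,0],[0,0,0],[0,0,0],[0,0,0],[0,0,0],[0,0,0]])

```text
time: 4.4
ee_pos: [0.5579, -0.0889, 0.0127]
eef_rot: [1.0, 0.003, 0.001, -0.0]
ft_force: [-0.1, -0.0, 0.1]
width: 0.0006
grip_force: 0.0
```

Run:
```python
from h import *
rail(); s=r.read_state();print(s["time"],s["ee_pos"],tobay(s["ee_pos"]),s["ft_force"])
```

```text
top rail 0.72 [-149.1  152.5] 0.001
top grey_end 0.38 [ -93.7 -207.6] 0.013
scene rail 0.65 [-91.8 -84.6] 0.005
scene grey_end 0.82 [ -92.7 -203.2] 0.013
4.8 [ 0.55642489 -0.08911514  0.01264174] [-116.11588959  -53.13044951] [ 0.76817197 -0.29499367 -0.68408477]
```

arm_command(xyz=[[-0.01,0,0],[-0.01,0.02,0],[-0.01,0.04,0],[-0.005,0.04,0],[0,0.04,0],[0.006,0.04,0],[0.012,0.04,0],[0.018,0.04,0],[0.024,0.04,0],[0.03,0.04,0],[0.034,0.04,0],[0.034,0.04,0]], rot=[[0,0,0],[0,0,0],[0,0,0],[0,0,0],[0,0,0],[0,0,0],[0,0,0],[0,0,0],[0,0,0],[0,0,0],[0,0,0],[0,0,0]])

```text
time: 5.8
ee_pos: [0.5915, -0.049, 0.0125]
eef_rot: [1.0, 0.003, 0.0, -0.0]
ft_force: [-0.6, 0.6, 0.4]
width: 0.0003
grip_force: 0.0
```

Run:
```python
from h import *
rail(); s=r.read_state();print(s["time"],s["ee_pos"],tobay(s["ee_pos"]),s["ft_force"])
```

```text
top grey_end 0.73 [ -97.9 -208.5] 0.012
scene rail 0.81 [-69.3 -89.4] 0.001
scene blue_end 0.89 [-46.2  27. ] 0.01
scene grey_end 0.66 [ -94.1 -201.6] 0.013
scene PAIR centre [-70.2 -87.3] yaw -11.8 L 233.5
6.2 [ 0.59047824 -0.04903577  0.01266171] [-82.41358512 -12.75543659] [ 0.04237205 -0.1272798   0.39258123]
```

arm_command(xyz=[[0,0.02,0],[0.005,0.02,0],[0.01,0.02,0],[0.014,0.02,0],[0.014,0.02,0],[-0.01,0.02,0],[-0.02,0.02,0.04],[-0.02,0.02,0.08],[-0.02,0.02,0.1],[-0.03,-0.02,0.1],[-0.04,-0.06,0.1],[-0.04,-0.1,0.1],[-0.04,-0.14,0.1],[-0.04,-0.18,0.1],[-0.04,-0.2,0.1]], rot=[[0,0,0],[0,0,0],[0,0,0],[0,0,0],[0,0,0],[0,0,0],[0,0,0],[0,0,0],[0,0,0],[0,0,-0.1],[0,0,-0.2],[0,0,-0.26],[0,0,-0.26],[0,0,-0.26],[0,0,-0.26]])

```text
time: 7.45
ee_pos: [0.5489, -0.2561, 0.1125]
eef_rot: [0.992, -0.129, -0.0, 0.001]
ft_force: [0.0, -0.0, 0.1]
width: 0.0004
grip_force: 0.0
```

Run:
```python
from h import *
rail(); s=r.read_state();print(s["time"],s["ee_pos"],tobay(s["ee_pos"]),s["eef_rot"],s["ft_force"])
save("top","t1.png",(220,90,460,290),3)
```

```text
top rail 0.88 [-60.9 -93. ] -0.001
top blue_end 0.6 [-36.1  24.4] 0.013
scene rail 0.91 [-63.8 -92.8] 0.004
scene blue_end 0.69 [-37.8  21.2] 0.011
scene grey_end 0.65 [-100.4 -203.8] 0.014
scene PAIR centre [-69.1 -91.3] yaw -15.6 L 233.5
7.85 [ 0.55087193 -0.24764495  0.11268136] [-120.28521615 -211.70268   ] [ 9.92122750e-01 -1.25269447e-01  5.51427941e-05 -1.03817154e-04] [-0.09856473  0.54547695  0.64581329]
```

View pics/t1.png

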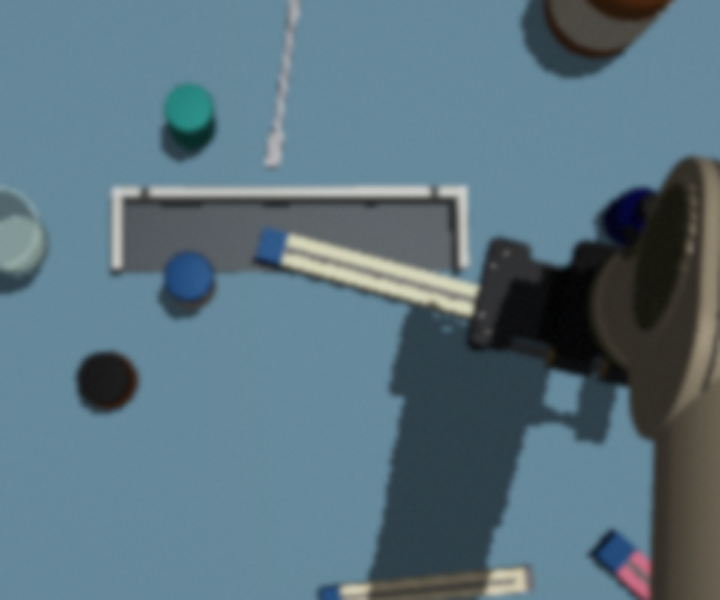

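The rail now lies at about -15°. Its blue end is in the mouth at (270,247), right of the post (190,275), and its far edge clears the cheek tip (462,268). Now I push axially on the grey end.

arm_command(xyz=[[0.016,-0.024,0],[0.016,-0.024,-0.03],[0.016,-0.024,-0.06],[0.016,-0.024,-0.09],[0.016,-0.024,-0.1],[0.016,-0.024,-0.1],[0.0175,-0.018,-0.1],[0.0195,-0.0125,-0.1],[0.021,-0.0065,-0.1],[0.0225,-0.001,-0.1],[0.024,0.005,-0.1],[0.026,0.0105,-0.1],[0.0275,0.0165,-0.1],[0.029,0.022,-0.1],[0.029,0.022,-0.1]], rot=[[0,0,-0.02],[0,0,-0.02],[0,0,-0.02],[0,0,-0.02],[0,0,-0.02],[0,0,-0.02],[0,0,-0.02],[0,0,-0.02],[0,0,-0.02],[0,0,-0.02],[0,0,-0.02],[0,0,-0.02],[0,0,-0.02],[0,0,-0.02],[0,0,-0.02]])

```text
time: 9.15
ee_pos: [0.5801, -0.2251, 0.0127]
eef_rot: [0.991, -0.135, 0.0, -0.0]
ft_force: [0.6, 0.5, -0.8]
width: 0.0003
grip_force: 0.0
```

Run:
```python
from h import *
rail(); s=r.read_state();print(s["time"],s["ee_pos"],tobay(s["ee_pos"]),s["eef_rot"],s["ft_force"])
```

```text
top rail 0.81 [-57.6 -64.2] 0.002
top blue_end 0.89 [-27.4  48.1] 0.013
top grey_end 0.36 [-58.7 -67.2] 0.001
scene rail 0.87 [-60.5 -67.9] 0.006
scene rail 0.32 [-154.2  152.5] -0.003
scene blue_end 0.65 [-34.5  48.6] 0.01
scene grey_end 0.92 [ -95.2 -178.5] 0.015
scene PAIR centre [-64.8 -64.9] yaw -15.0 L 235.1
9.55 [ 0.57942657 -0.22720555  0.01245908] [ -91.91003114 -191.01487917] [ 9.90659873e-01 -1.36356188e-01 -8.08086691e-05  1.40070178e-05] [0.69550767 0.18641689 0.24011738]
```

arm_command(xyz=[[0.0015,0.006,0],[0.003,0.0115,0],[0.005,0.0175,0],[0.0065,0.023,0],[0.008,0.029,0],[0.01,0.0345,0],[0.0115,0.0405,0],[0.0115,0.0405,0]], rot=[[0,0,0],[0,0,0],[0,0,0],[0,0,0],[0,0,0],[0,0,0],[0,0,0],[0,0,0]])

```text
time: 10.22
ee_pos: [0.5917, -0.1844, 0.0127]
eef_rot: [0.991, -0.135, 0.0, -0.0]
ft_force: [0.2, -0.0, -0.2]
width: -0.0001
grip_force: 0.0
```

Run:
```python
from h import *
rail(); s=r.read_state();print(s["time"],s["ee_pos"],tobay(s["ee_pos"]),s["eef_rot"],s["ft_force"])
save("top","t2.png",(220,90,460,290),3)
```

```text
top rail 0.76 [-49.4 -22.2] 0.0
top blue_end 0.97 [-15.   87.1] 0.014
scene rail 0.84 [-51.9 -23.6] 0.002
scene grey_end 0.95 [ -81.  -138.9] 0.013
10.6167 [ 0.59099861 -0.18685427  0.01258703] [ -80.6905572  -150.56414936] [ 9.90649135e-01 -1.36434170e-01  2.37732404e-05  8.53324913e-05] [-0.59160273 -0.08953235  0.0319858 ]
```

View pics/t2.png

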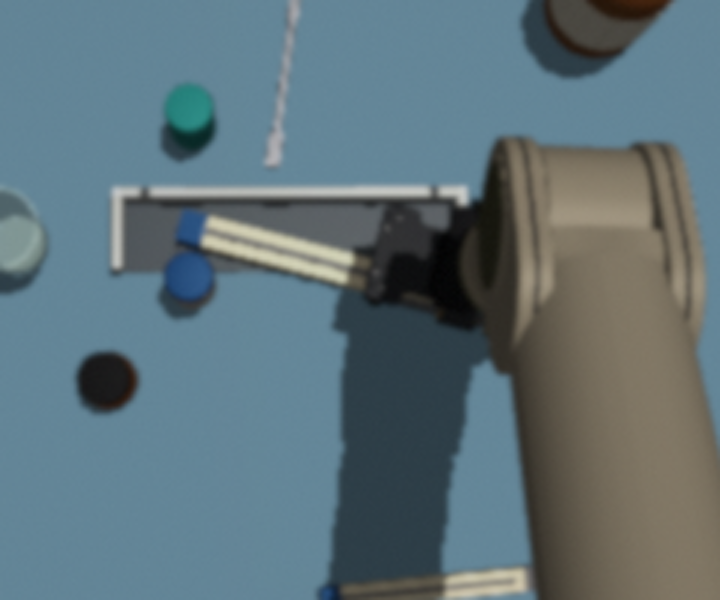

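The blue end is at (192,230), now behind the post (190,275), and its far corner is close to the back wall. I push a further 26 mm, mostly along the wall.

arm_command(xyz=[[0.001,0.005,0],[0.002,0.01,0],[0.003,0.015,0],[0.004,0.02,0],[0.0045,0.026,0],[0.0045,0.026,0]], rot=[[0,0,0],[0,0,0],[0,0,0],[0,0,0],[0,0,0],[0,0,0]])

```text
time: 11.17
ee_pos: [0.5959, -0.1583, 0.0126]
eef_rot: [0.991, -0.135, 0.0, -0.0]
ft_force: [0.4, 0.7, -0.8]
width: 0.0006
grip_force: 0.0
```

Run:
```python
from h import *
rail(); s=r.read_state();print(s["time"],s["ee_pos"],tobay(s["ee_pos"]),s["eef_rot"],s["ft_force"])
```

```text
top rail 0.89 [-41.9   2.2] 0.002
top blue_end 0.68 [-11.1 117.8] 0.012
scene rail 0.68 [-45.2   2.8] 0.001
scene blue_end 0.95 [-17.2 115.6] 0.011
scene grey_end 0.59 [ -75.5 -109.5] 0.013
scene PAIR centre [-46.3   3.1] yaw -14.5 L 232.5
11.5667 [ 0.59551923 -0.16077201  0.01255893] [ -76.3977221  -124.44344054] [ 9.90659054e-01 -1.36362144e-01 -1.28819166e-06  6.00498671e-05] [-0.49912967  0.22797758 -0.56267943]
```

Next I swing: move the tool to the near side of the grey end, square it up, and push +x.

arm_command(xyz=[[-0.004,-0.015,0],[-0.039,-0.015,0],[-0.039,0.015,0],[-0.039,0.04,0],[-0.03,0.04,0],[-0.018,0.04,0],[-0.012,0.04,0],[-0.007,0.04,0],[-0.002,0.04,0],[0.003,0.04,0],[0.008,0.04,0],[0.013,0.04,0],[0.018,0.04,0],[0.023,0.04,0],[0.028,0.04,0],[0.028,0.04,0]], rot=[[0,0,0],[0,0,0],[0,0,0.1],[0,0,0.2],[0,0,0.26],[0,0,0.26],[0,0,0.26],[0,0,0.26],[0,0,0.26],[0,0,0.26],[0,0,0.26],[0,0,0.26],[0,0,0.26],[0,0,0.26],[0,0,0.26],[0,0,0.26]])

```text
time: 12.9
ee_pos: [0.6246, -0.1203, 0.0126]
eef_rot: [1.0, -0.007, 0.0, -0.0]
ft_force: [0.5, 0.5, 0.6]
width: 0.0006
grip_force: 0.0
```

Run:
```python
from h import *
rail(); s=r.read_state();print(s["time"],s["ee_pos"],tobay(s["ee_pos"]),s["eef_rot"],s["ft_force"])
save("top","t3.png",(220,90,460,290),3)
```

```text
top rail 0.94 [-24.7   6.6] -0.001
top blue_end 0.64 [-26.8 121.9] 0.013
top grey_end 0.62 [100.6   1.1] 0.001
scene rail 0.96 [-25.9   6.6] 0.004
scene blue_end 0.88 [-31.4 125. ] 0.01
scene grey_end 0.82 [ -22.3 -112.7] 0.015
scene PAIR centre [-26.9   6.1] yaw 2.2 L 238.0
13.3 [ 0.62344777 -0.12055144  0.01261935] [-48.82122883 -83.98067606] [ 9.99978079e-01 -6.62086333e-03  2.06126402e-05  7.01393532e-05] [-0.62144257  0.64757781  0.23641093]
```

View pics/t3.png

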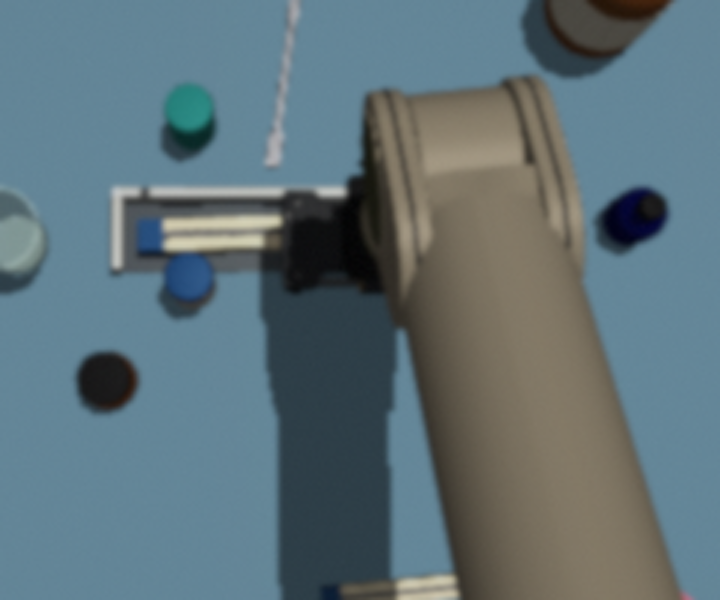

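The rail is now inside the bay and nearly parallel: blue end at (150,235), behind the post, with about 15 mm left to the wall. I move the tool left of the rail's middle and push.

arm_command(xyz=[[-0.012,0,0],[-0.012,0.04,0],[-0.012,0.08,0],[-0.012,0.112,0],[-0.012,0.112,0],[-0.007,0.112,0],[-0.003,0.112,0],[0.001,0.112,0],[0.004,0.112,0],[0.007,0.112,0],[0.01,0.112,0],[0.01,0.112,0]], rot=[[0,0,0],[0,0,0],[0,0,0],[0,0,0],[0,0,0],[0,0,0],[0,0,0],[0,0,0],[0,0,0],[0,0,0],[0,0,0],[0,0,0]])

```text
time: 14.35
ee_pos: [0.6342, -0.009, 0.0125]
eef_rot: [1.0, -0.007, 0.0, 0.0]
ft_force: [0.0, -0.7, 0.6]
width: 0.0004
grip_force: 0.0
```

Run:
```python
from h import *
rail(); s=r.read_state();print(s["time"],s["ee_pos"],tobay(s["ee_pos"]),s["eef_rot"],s["ft_force"])
```

```text
top grey_end 0.69 [ -16.2 -117.2] 0.013
scene rail 0.77 [-13.4   6.6] 0.003
scene blue_end 0.62 [-17.4 124.2] 0.011
scene blue_end 0.33 [-14.8   8. ] 0.003
scene grey_end 0.71 [ -18.2 -110.9] 0.012
scene PAIR centre [-17.8   6.6] yaw -0.2 L 235.1
14.75 [ 0.63356356 -0.00849348  0.01266585] [-39.68369777  28.16128678] [ 9.99978392e-01 -6.57279829e-03  1.05051634e-04  5.78048751e-05] [0.6430026  0.20242069 0.16561839]
```

arm_command(xyz=[[0.0015,0,0],[0.003,0,0],[0.004,0,0],[0.004,0,0]], rot=[[0,0,0],[0,0,0],[0,0,0],[0,0,0]])

```text
time: 15.08
ee_pos: [0.6376, -0.0085, 0.0125]
eef_rot: [1.0, -0.007, -0.0, 0.0]
ft_force: [-1.7, -0.9, 1.3]
width: 0.0008
grip_force: 0.7
```

arm_command(xyz=[[0.001,0,0],[0.001,0,0],[0.001,0,0]], rot=[[0,0,0],[0,0,0],[0,0,0]])

```text
time: 15.33
ee_pos: [0.6385, -0.0087, 0.0125]
eef_rot: [1.0, -0.007, -0.0, 0.0]
ft_force: [-2.5, -0.6, -0.2]
width: 0.0004
grip_force: 0.8
```

arm_command(xyz=[[0.001,0,0],[0.001,0,0],[0.001,0,0]], rot=[[0,0,0],[0,0,0],[0,0,0]])

```text
time: 15.58
ee_pos: [0.639, -0.0086, 0.0124]
eef_rot: [1.0, -0.007, -0.001, 0.0]
ft_force: [-5.0, -1.1, 2.2]
width: 0.0005
grip_force: 2.5
```

arm_command(xyz=[[0.001,0,0],[0.001,0,0],[0.001,0,0]], rot=[[0,0,0],[0,0,0],[0,0,0]])

```text
time: 15.83
ee_pos: [0.6391, -0.0087, 0.0123]
eef_rot: [1.0, -0.007, -0.002, 0.0]
ft_force: [-10.0, -1.5, 5.7]
width: 0.0005
grip_force: 4.9
```

arm_command(xyz=[[0.001,0,0],[0.001,0,0],[0.001,0,0]], rot=[[0,0,0],[0,0,0],[0,0,0]])

```text
time: 16.08
ee_pos: [0.6391, -0.0086, 0.0122]
eef_rot: [1.0, -0.007, -0.003, 0.0]
ft_force: [-15.0, -1.4, 9.6]
width: 0.0001
grip_force: 7.3
```

Run:
```python
from h import *
rail(); s=r.read_state();print(s["time"],s["ee_pos"],tobay(s["ee_pos"]),s["eef_rot"],s["ft_force"])
```

```text
top blue_end 0.6 [-149.1  154.2] 0.001
top grey_end 0.64 [ -11.2 -114.5] 0.01
scene rail 0.95 [-10.2   7.6] 0.004
scene rail 0.55 [-65.4  82.1] -0.001
scene blue_end 0.77 [-13.6 127.3] 0.011
scene grey_end 0.96 [ -11.  -115.1] 0.014
scene grey_end 0.57 [ -16.4 -286.1] -0.001
scene grey_end 0.51 [-68.5  81.5] -0.003
scene PAIR centre [-12.3   6.1] yaw 0.6 L 242.5
16.4833 [ 0.63911243 -0.00864585  0.01224982] [-34.13371469  28.05735128] [ 9.99974989e-01 -6.55752775e-03 -2.60672094e-03  4.74350624e-04] [-14.95581395  -1.15532913  10.1993142 ]
```

arm_command(xyz=[[-0.016,0,0],[-0.016,-0.04,0],[-0.016,-0.08,0],[-0.016,-0.1,0],[-0.016,-0.1,0],[-0.011,-0.1,0],[-0.008,-0.1,0],[-0.006,-0.1,0],[-0.005,-0.1,0],[-0.005,-0.1,0]], rot=[[0,0,0],[0,0,0],[0,0,0],[0,0,0],[0,0,0],[0,0,0],[0,0,0],[0,0,0],[0,0,0],[0,0,0]])

```text
time: 17.32
ee_pos: [0.6371, -0.1071, 0.0126]
eef_rot: [1.0, -0.006, 0.0, -0.0]
ft_force: [-0.1, 0.2, 0.4]
width: 0.0005
grip_force: 0.0
```

arm_command(xyz=[[0.001,0,0],[0.002,0,0],[0.002,0,0]], rot=[[0,0,0],[0,0,0],[0,0,0]])

```text
time: 17.57
ee_pos: [0.6383, -0.1081, 0.0124]
eef_rot: [1.0, -0.006, -0.0, -0.0]
ft_force: [-1.2, 0.5, 0.9]
width: 0.0007
grip_force: 0.7
```

arm_command(xyz=[[0.001,0,0],[0.002,0,0],[0.002,0,0]], rot=[[0,0,0],[0,0,0],[0,0,0]])

```text
time: 17.82
ee_pos: [0.6385, -0.1081, 0.0123]
eef_rot: [1.0, -0.006, -0.002, -0.0]
ft_force: [-11.3, 2.2, 8.2]
width: 0.0004
grip_force: 5.6
```

arm_command(xyz=[[-0.014,0,0],[-0.014,0.04,0],[-0.014,0.08,0],[-0.014,0.104,0],[-0.014,0.104,0],[-0.009,0.104,0],[-0.006,0.104,0],[-0.004,0.104,0],[-0.002,0.104,0],[-0.002,0.104,0]], rot=[[0,0,0],[0,0,0],[0,0,0],[0,0,0],[0,0,0],[0,0,0],[0,0,0],[0,0,0],[0,0,0],[0,0,0]])

```text
time: 18.65
ee_pos: [0.6387, -0.0059, 0.0123]
eef_rot: [1.0, -0.008, -0.0, 0.0]
ft_force: [0.0, -0.2, -0.9]
width: 0.0003
grip_force: 0.0
```

arm_command(xyz=[[0.001,0,0],[0.002,0,0],[0.002,0,0]], rot=[[0,0,0],[0,0,0],[0,0,0]])

```text
time: 18.9
ee_pos: [0.639, -0.0056, 0.0122]
eef_rot: [1.0, -0.007, -0.002, 0.001]
ft_force: [-7.6, -1.7, 5.0]
width: 0.0006
grip_force: 3.9
```

Both sides touch firmly on the line of the wall. I retreat and check.

arm_command(xyz=[[-0.01,0,0],[-0.02,-0.005,0],[-0.03,-0.02,0],[-0.03,-0.02,0.04],[-0.03,-0.02,0.08],[-0.03,-0.02,0.12],[-0.05,-0.05,0.15],[-0.08,-0.08,0.18],[-0.1,-0.11,0.2],[-0.12,-0.14,0.2],[-0.14,-0.17,0.2],[-0.16,-0.2,0.2],[-0.16,-0.24,0.2],[-0.16,-0.28,0.2],[-0.16,-0.32,0.2],[-0.16,-0.36,0.2],[-0.16,-0.4,0.2],[-0.16,-0.4,0.2]], rot=[[0,0,0],[0,0,0],[0,0,0],[0,0,0],[0,0,0],[0,0,0],[0,0,0],[0,0,0],[0,0,0],[0,0,0],[0,0,0],[0,0,0],[0,0,0],[0,0,0],[0,0,0],[0,0,0],[0,0,0],[0,0,0]])

```text
time: 20.4
ee_pos: [0.477, -0.4135, 0.2113]
eef_rot: [1.0, -0.011, -0.001, 0.001]
ft_force: [-0.9, -1.1, -1.0]
width: 0.0006
grip_force: 0.0
```

Run:
```python
from h import *
rail(); s=r.read_state();print(s["time"],s["ee_pos"])
for l in ["blue_bottle","brown_jar","beaker","spatula"]:
    for d in r.spot_point(l,"scene")[:1]: print(l,w("scene",d["at"]).round(3))
a=save("top","t4a.png",(220,90,460,290),3)[100:230,230:450]; b=r.camera("scene")[160:270,160:440]
z=lambda i,k:cv2.resize(i,(780,int(i.shape[0]*780/i.shape[1])),interpolation=cv2.INTER_CUBIC)
o=np.vstack([z(a,1)[:290],z(b,1)])[:600]; cv2.imwrite("pics/t4.png",o[:,:,::-1])
```

```text
top rail 0.83 [-9.4  5.3] -0.002
top blue_end 0.66 [-10.4 122.5] 0.013
top grey_end 0.55 [  -9.1 -114.7] 0.011
top PAIR centre [-9.8  3.9] yaw 0.3 L 237.2
scene rail 0.68 [-8.1  6.1] 0.002
scene blue_end 0.8 [-10.6 124. ] 0.013
scene grey_end 0.75 [ -11.4 -110.6] 0.013
scene grey_end 0.48 [1.5 3.4] 0.004
scene PAIR centre [-11.    6.7] yaw -0.2 L 234.7
20.8 [ 0.4810592  -0.40348203  0.2129999 ]
blue_bottle [ 0.656 -0.325  0.001]
brown_jar [ 0.525  0.112 -0.002]
beaker [0.64  0.194 0.003]
spatula [ 0.607  0.046 -0.   ]
```

View pics/t4.png

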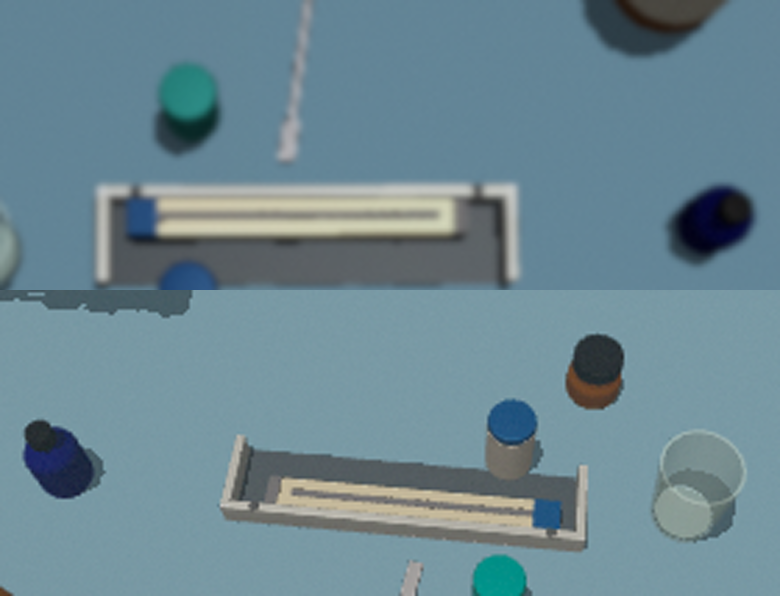

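The rail lies flat against the back wall from its blue end (140,217) to its grey end (462,217). The bottle, jar, beaker and spatula look unmoved, and the arm is clear of everything.

```bash
python3 -c "
from bench import r
print(r.close_job())"
```

```text
the job is handed in; nothing more can be done
None
```

The rail is parked flat against the bay's back wall, blue end worked in behind the post first and grey end swung in second, the bystanders look unmoved, and the job was handed in at about 21 s.

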